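# Swap the spice-counter things back to their own coasters

### The arm

A 7-joint arm with a two-finger parallel gripper is mounted at the origin on the work surface. World frame = base frame: x ahead of the robot, y to its left, z up, the work surface at z = 0. Lengths are in m, angles in rad, forces in N, time in s.
With the tool pointing down it reaches from about 0.425 to 0.925 m from the base axis. Payload 6.8 kg.
Tool frame: the origin (TCP) lies on the centre line of the jaws, within the pads' length; the fingertips stand 14 mm ahead of it and the grasp point (between the pads) lies 5 mm behind it; y points along the fingers, z is the direction in which the jaws open and shut, and the axes are right-handed (so a half turn about y gives the same grasp; the last joint's range is limited). The gripper opens to 85 mm and grips with 20 to 120 N. Pads are 22 mm wide; open, the fingers measure 114 mm over their backs; the gripper's body (76 mm by 85 mm) begins 54 mm behind the grasp point. The pads swing forward as they close: fully open they stand 13 mm farther back than shut.
Start: joints at [1.021, 0.477, 0.022, 1.555, -0.011, 1.109, -0.083], TCP at [0.289, -0.61, 0.245] pointing down, gripper open.
Joint ranges: [-2.96, 2.96], [-0.34, 2.1], [-1.41, 1.46], [0.24, 2.44], [-1.37, 4.51], [0.17, 1.92], [-2.96, 2.96]. Speed limits (rad/s): [2.39, 2.39, 3.14, 3.14, 3.14, 3.14, 3.14].

### API

Orientations are given as a unit quaternion [w, x, y, z].
In Python, from workcell import arm gives the robot as it stands.
- The arm moves only by the tool play_rows, never from a script. Its argument "increments" is one flat list of numbers, 7 for each row, row after row: the shift along the world's x, y, z in m, then the turn, a rotation vector about the world's x, y, z in degrees, then the opening, from -1 (shut) to 1 (fully open). A call has 1 to 12 rows; each row is the pose to reach, as a shift and turn from the pose commanded when the call began; what a row does not reach only later rows make up. A row lasts 1/8 s, in which the tool goes at most 62.5 mm and 10.7 degrees, less where a joint would pass 70% of its speed; a pose out of reach is approached as far as the arm can. A call with a gripper value outside its range is refused whole. The fingers move at their own pace and stop on an object; "grip_force" is the grip in N (left out, the last holds). Time passes only in rows, so rows that repeat a pose let the fingers close. It gives the time, the measured TCP pose, the force and the opening at its end, in the units of the state.
- arm.get_obs(): the state, without advancing time (a new reading comes with each control period).
- arm.get_image(name): name is "scene" or "top" or "wrist"; returns a dict with "image" (400x640x3 uint8, red, green, blue), "range_z" (400x640 float32, m along the optical axis (not along the pixel's ray), 0 where there is no reading), "intrinsics" (3x3 intrinsics, pixels), "R" (3x3) and "t" (3): a world point X has camera coordinates R X + t. Camera axes: x right, y down, z forward; pixel columns grow to the right and rows downward; lengths in m; the calibration is good to about 2 mm. A picture is of the moment at which its call begins.
- arm.job_done(): hands the job in, once; it reports no verdict.
The state is a dict: "time": time; "joint_pos": joint angles; "qvel": joint speeds; "tau": joint torques, N m; "tcp_pos": TCP position; "tcp_rot": TCP orientation; "wrist_force": force on the tool from outside, world axes, zero at the start; "wrist_torque": the same for the moment, N m; "opening": finger opening in m.
Only numpy, scipy, OpenCV 4.12 (cv2) and the standard library are available. Lean on these libraries where they do the work, as an engineer would, in place of code of your own. Each camera call takes 0.05 s, during which the arm holds its last target. There are 200 camera calls.

### The job

Everything stands on the wrong coaster: put the amber jar on the red coaster, the steel funnel on the blue one, the white ramekin on the green one and the yellow scoop on the black one, each upright, the way up it started, and in the middle of its coaster. The counter is wet from wiping, so never put any of them down on the bare counter: park things on the empty wooden board on the way and leave the board empty again at the end. Leave the salt shaker where it stands.

Things in the scene. Friction and masses are not known exactly. Their poses are not given: they have to be found in the camera images.
- jar: Loose amber glass jar with a black screw-top lid: upright cylinder 62 mm across up to 66 mm high, then shoulder and lid (54 mm across), 92 mm high in all, about 0.2 kg. Origin at the centre of its underside, z up. Round; yaw does not matter. It starts on the green or the black coaster.
- funnel: Loose steel funnel standing mouth down, spout up: rim 72 mm across, 5 mm high, cone narrowing to 18 mm across at 42 mm, then a straight spout 16 mm across up to 90 mm high, about 0.09 kg. Origin at the centre of the mouth's plane (underside), z up along the spout. Take it by the spout. It starts on the green or the black coaster.
- ramekin: Loose small white ceramic ramekin: open straight round cup 62 mm across outside, 42 mm high, wall 5 mm, about 0.14 kg. Origin at the centre of its underside, z up. Round. It can be taken across its outside. It starts on the red or the blue coaster.
- scoop: Loose yellow scoop: round cup 52 mm across, 36 mm high, wall 3 mm; flat handle 14 mm wide, 5 mm thick, centred 32 mm above the underside, reaching 76 mm from the cup's centre along its own -x; about 0.04 kg. Origin: centre of the cup's underside, z up. Handle starts towards the robot within 0.3 rad. Take it across the cup, closing along its y. It starts on the red or blue coaster.
- red_coaster: Fixed round red coaster, 92 mm across, 8 mm high; origin at the centre of its underside, on the counter. Its position differs at every start. It is the home of the jar.
- blue_coaster: Fixed round blue coaster, 92 mm across, 8 mm high; origin at the centre of its underside, on the counter. Its position differs at every start. It is the home of the funnel.
- green_coaster: Fixed round green coaster, 92 mm across, 8 mm high; origin at the centre of its underside, on the counter. Its position differs at every start. It is the home of the ramekin.
- black_coaster: Fixed round black coaster, 92 mm across, 8 mm high; origin at the centre of its underside, on the counter. Its position differs at every start. It is the home of the scoop.
- spare_board: Fixed square pale wooden board, 110 x 110 mm, 8 mm high, empty at the start: the free spot. Origin at the centre of its underside. Centres of coasters and board are at least 145 mm apart. The other crockery is fixed and keeps at least 120 mm from all of these centres.
- salt_shaker: Loose salt shaker, pink with a metal cap, 32 mm across, 60 mm high, 0.12 kg, standing on the counter among the coasters, its centre at least 100 mm from any coaster's or the board's centre. Origin at the centre of its underside. To be left alone.

How it is judged:
By the outcome, as a careful person would: the job done as asked, in the order asked, and still so for the second after the job is handed in, with the robot touching nothing.
It also fails if it takes over 128 s, if anything falls off the work surface, if the arm or the gripper's body presses on something with over 40 N, if the wrist force passes 120 N, or if a joint passes its speed limit or range.

## Working session

There is one attempt and no reset: what is moved stays moved. The work goes in short steps, Python scripts to look and compute and a tool call to move; the robot and the scene stay as the last step left them, time stands still between calls to the robot, and variables do not carry over. Pictures are saved under pics/ and viewed, about 12 in all and at most 16, crops included, and the job is handed in when it is done.

Besides the shell and the picture viewer there is one more tool, called after ">>>" as name(argument=value, ...) on one line, values as JSON. play_rows: Moves the arm, as the interface text tells. Its arguments: {"type":"object","properties":{"increments":{"type":"array","items":{"type":"number"}},"grip_force":{"type":"number"}},"required":["increments"]}

```bash
ls; mkdir -p pics; python3 - <<'E'
from workcell import arm
import cv2,numpy as np,pickle
o=arm.get_obs()
for k in("time","tcp_pos","tcp_rot","opening","wrist_force"):print(k,o[k])
for n in("top","scene"):
    d=arm.get_image(n);pickle.dump(d,open(n+".pkl","wb"))
    cv2.imwrite(f"pics/{n}0.png",d["image"][:,:,::-1]);print(n,d["intrinsics"].tolist(),(-d["R"].T@d["t"]).round(3),d["R"].round(3).tolist())
E
```

```text
pics
time 0.0
tcp_pos [ 0.28835716 -0.60967314  0.24430277]
tcp_rot [ 0.15476419 -0.15513549  0.69055433 -0.6892864 ]
opening 0.085370311432839
wrist_force [-0.2659569  -0.79212914  0.40105957]
top [[376.32974444099165, 0.0, 316.354463899083], [0.0, 376.32974444099165, 199.82365639294747], [0.0, 0.0, 1.0]] [ 0.396 -0.012  0.974] [[0.005, -1.0, -0.019], [-0.986, -0.002, -0.169], [0.169, 0.02, -0.985]]
scene [[377.00086113622416, 0.0, 322.19794747655186], [0.0, 377.00086113622416, 192.77554811301235], [0.0, 0.0, 1.0]] [ 0.866 -0.369  0.604] [[0.781, 0.624, -0.015], [0.457, -0.589, -0.667], [-0.425, 0.514, -0.745]]
```

View pics/top0.png

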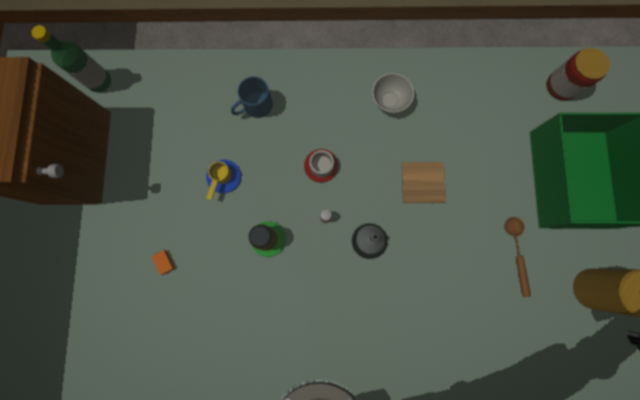

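View pics/scene0.png

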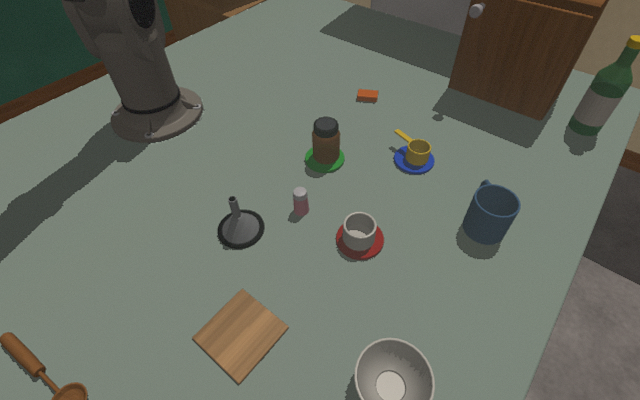

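The top view shows the jar on green (262,237), scoop on blue (220,173), ramekin on red (322,162), funnel on black (370,240), board empty (424,182) and salt at (326,215). So I have two swaps to make through the board.

```bash
cat > h.py <<'E'
import numpy as np,cv2
def ray(d,uv,z):
    uv=np.atleast_2d(uv).astype(float);K=d["intrinsics"];R=d["R"];c=-R.T@d["t"]
    v=np.c_[(uv-[K[0,2],K[1,2]])/[K[0,0],K[1,1]],np.ones(len(uv))]@R
    return c+v*((z-c[2])/v[:,2])[:,None]
def cloud(d):
    K=d["intrinsics"];h,w=d["range_z"].shape;u,v=np.meshgrid(np.arange(w),np.arange(h));z=d["range_z"]
    P=np.stack([(u-K[0,2])/K[0,0]*z,(v-K[1,2])/K[1,1]*z,z],-1)
    P=(P-d["t"])@d["R"];P[z==0]=np.nan;return P
def circ(P):
    A=np.c_[2*P[:,:2],np.ones(len(P))];b=(P[:,:2]**2).sum(1)
    s=np.linalg.lstsq(A,b,rcond=None)[0];return s[:2],np.sqrt(s[2]+s[0]**2+s[1]**2)
def mask(d,lo,hi):return cv2.inRange(cv2.cvtColor(d["image"],cv2.COLOR_RGB2HSV),lo,hi)
E
python3 - <<'E'
from h import *
import pickle
for n in("top","scene"):
    d=pickle.load(open(n+".pkl","rb"));P=cloud(d);f=lambda a:np.round(a,4).tolist()
    hsv=cv2.cvtColor(d["image"],cv2.COLOR_RGB2HSV)
    seeds=dict(red=(321,165),blue=(224,177),green=(267,238),black=(371,240),board=(424,182),salt=(326,215)) if n=="top" else None
    if seeds: S={k:ray(d,v,.01)[0,:2] for k,v in seeds.items()}
    for k,c in S.items():
        r=np.hypot(P[...,0]-c[0],P[...,1]-c[1]);near=r<.075
        col={"red":((0,120,40),(8,255,255)),"blue":((105,120,40),(130,255,255)),"green":((50,150,40),(75,255,255)),"black":((0,0,0),(180,255,45)),"board":((8,60,80),(20,200,255)),"salt":((150,20,60),(180,150,255))}[k]
        m=cv2.inRange(hsv,*col)>0
        m=(m&near).astype(np.uint8)
        cs,_=cv2.findContours(m,0,1)
        if cs:
            h=cv2.convexHull(max(cs,key=cv2.contourArea))[:,0]
            X=ray(d,h,.008);cc,rr=circ(X);print(n,k,"hullfit",f(cc),f(rr),len(h), "minencl",f(cv2.minEnclosingCircle(X[:,:2].astype(np.float32))[0]))
            if k=="board":print(cv2.minAreaRect(X[:,:2].astype(np.float32)))
        for a,b in((.02,.035),(.035,.055),(.055,.08),(.08,.12)):
            q=P[near&(P[...,2]>a)&(P[...,2]<b)]
            if len(q)>8:print("   ",a,b,len(q),"bbox mid",f((q.min(0)+q.max(0))[:2]/2),"size",f(np.ptp(q,0)[:2]),"mean",f(q.mean(0)))
E
```

```text
top red hullfit [0.6536, -0.0029] 0.0431 20 minencl [0.6537, -0.0032]
    0.02 0.035 66 bbox mid [0.6512, -0.0049] size [0.0572, 0.0568] mean [0.652, -0.0062, 0.0279]
    0.035 0.055 194 bbox mid [0.653, -0.0063] size [0.0614, 0.0588] mean [0.6537, -0.0058, 0.0476]
top blue hullfit [0.6252, 0.2518] 0.0431 16 minencl [0.6252, 0.2533]
    0.02 0.035 75 bbox mid [0.6296, 0.2571] size [0.0487, 0.0488] mean [0.6312, 0.2583, 0.028]
    0.035 0.055 223 bbox mid [0.6066, 0.2583] size [0.099, 0.0517] mean [0.607, 0.2654, 0.0425]
top green hullfit [0.4337, 0.1198] 0.0153 9 minencl [0.4275, 0.1181]
    0.02 0.035 17 bbox mid [0.4546, 0.1219] size [0.0481, 0.0304] mean [0.4516, 0.1135, 0.0287]
    0.035 0.055 27 bbox mid [0.4583, 0.1259] size [0.0528, 0.0395] mean [0.4508, 0.1144, 0.0459]
    0.055 0.08 109 bbox mid [0.4609, 0.1337] size [0.06, 0.0546] mean [0.4546, 0.1215, 0.0742]
    0.08 0.12 436 bbox mid [0.4614, 0.1351] size [0.0535, 0.0541] mean [0.4607, 0.1355, 0.1003]
top black hullfit [0.4564, -0.1288] 0.0426 19 minencl [0.457, -0.1293]
    0.02 0.035 273 bbox mid [0.4609, -0.1313] size
[... 2043 characters left out ...]
308] size [0.0124, 0.0136] mean [0.4647, -0.1324, 0.0676]
    0.08 0.12 106 bbox mid [0.46, -0.1299] size [0.0164, 0.0157] mean [0.4629, -0.1313, 0.0933]
scene board hullfit [0.6091, -0.272] 0.071 15 minencl [0.6096, -0.2722]
((0.6099107265472412, -0.27164337038993835), (0.10992999374866486, 0.11027838289737701), 89.9597396850586)
scene salt hullfit [0.5133, -0.0156] 0.0199 11 minencl [0.5122, -0.0164]
    0.02 0.035 73 bbox mid [0.5214, -0.0177] size [0.0224, 0.0266] mean [0.5253, -0.023, 0.0274]
    0.035 0.055 106 bbox mid [0.5195, -0.0181] size [0.0248, 0.0245] mean [0.5246, -0.0228, 0.0457]
    0.055 0.08 116 bbox mid [0.5181, -0.0168] size [0.025, 0.0262] mean [0.5187, -0.0168, 0.0586]
```

```bash
python3 - <<'E'
from h import *
import pickle
from scipy.spatial.transform import Rotation as Ro
from workcell import arm
o=arm.get_obs();q=o["tcp_rot"];print(Ro.from_quat(np.r_[q[1:],q[0]]).as_matrix().round(3))
for n in("top","scene"):
    d=pickle.load(open(n+".pkl","rb"));P=cloud(d)
    hsv=cv2.cvtColor(d["image"],cv2.COLOR_RGB2HSV)
    near=np.hypot(P[...,0]-.453,P[...,1]-.123)<.06
    m=(near&(P[...,2]<.018)&(hsv[...,1]>110)&(abs(hsv[...,0].astype(int)-60)<22)).astype(np.uint8)
    cs,_=cv2.findContours(m,0,1);h=cv2.convexHull(max(cs,key=cv2.contourArea))[:,0];X=ray(d,h,.008);X=X[np.hypot(X[:,0]-.45,X[:,1]-.125)>0]
    print(n,"green",circ(X),len(h),X[:,:2].min(0),X[:,:2].max(0))
    hn=(np.hypot(P[...,0]-.631,P[...,1]-.2585)<.09)&(np.hypot(P[...,0]-.631,P[...,1]-.2585)>.035)&(P[...,2]>.03)&(P[...,2]<.06)
    q=P[hn].mean(0);print("handle",q,np.arctan2(.2585-q[1],.631-q[0]))
E
```

```text
[[-0.904 -0.001  0.428]
 [-0.428  0.001 -0.904]
 [ 0.    -1.    -0.002]]
top green (array([0.46032642, 0.1319477 ]), np.float64(0.043724070485357876)) 20 [0.41605956 0.08926022] [0.5030138  0.16841676]
handle [0.57773693 0.27314728 0.04264737] -0.26836515768465297
scene green (array([0.46215052, 0.13152109]), np.float64(0.04393688317263947)) 9 [0.47531554 0.10139486] [0.50593105 0.17395156]
handle [0.5777669  0.27353134 0.04292857] -0.275203512767347
```

>>> play_rows(increments=[0.365,0.604,-0.055,0,0,-25.3,1,0.365,0.604,-0.055,0,0,-25.3,1,0.365,0.604,-0.055,0,0,-25.3,1,0.365,0.604,-0.055,0,0,-25.3,1,0.365,0.604,-0.055,0,0,-25.3,1,0.365,0.604,-0.055,0,0,-25.3,1,0.365,0.604,-0.055,0,0,-25.3,1,0.365,0.604,-0.055,0,0,-25.3,1,0.365,0.604,-0.055,0,0,-25.3,1,0.365,0.604,-0.055,0,0,-25.3,1,0.365,0.604,-0.055,0,0,-25.3,1,0.365,0.604,-0.055,0,0,-25.3,1])

```text
time: 1.6
tcp_pos: [0.6545, -0.0005, 0.1894]
tcp_rot: [0.002, -0.003, 0.708, -0.706]
wrist_force: [-0.1, 0.0, -0.7]
opening: 0.0855
```

```bash
python3 - <<'E'
from h import *
from workcell import arm
d=arm.get_image("wrist");o=arm.get_obs();print(o["tcp_pos"],o["time"])
cv2.imwrite("pics/w1.png",d["image"][:,:,::-1])
P=cloud(d);near=np.hypot(P[...,0]-.6535,P[...,1]+.005)<.07
q=P[near&(P[...,2]>.045)&(P[...,2]<.06)];print("ram",(q.min(0)+q.max(0))/2,np.ptp(q,0),q.mean(0))
hsv=cv2.cvtColor(d["image"],cv2.COLOR_RGB2HSV)
m=(near&(hsv[...,1]>120)&((hsv[...,0]<8)|(hsv[...,0]>172))).astype(np.uint8)
cs,_=cv2.findContours(m,0,1);h=cv2.convexHull(max(cs,key=cv2.contourArea))[:,0];X=ray(d,h,.008);print("red",circ(X),X.min(0),X.max(0))
E
```

```text
[6.54932981e-01 2.34711102e-04 1.89288763e-01] 1.65
ram [ 0.65420049 -0.00252682  0.04867251] [0.06140745 0.06086334 0.00732162] [ 0.65467504 -0.00246268  0.04966122]
red (array([ 0.65666341, -0.00095271]), np.float64(0.04534472553699417)) [ 0.61910912 -0.04605954  0.008     ] [0.70191127 0.04407377 0.008     ]
```

View pics/w1.png

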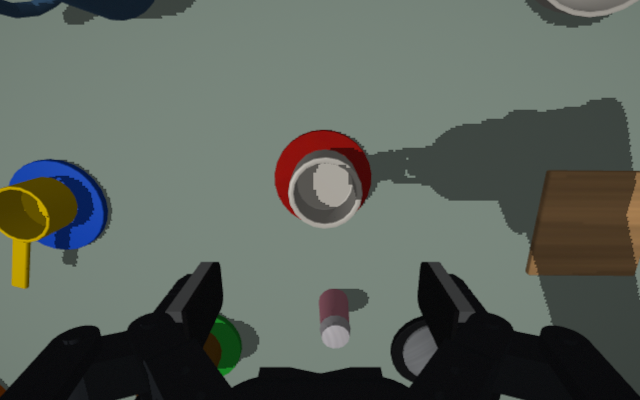

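The wrist view shows the ramekin (326,190) on red between the fingers, with the salt shaker (335,318) clear of them. I'll descend partway and let the arm settle.

>>> play_rows(increments=[0,0,-0.06,0,0,0,1,0,0,-0.07,0,0,0,1,0,0,-0.07,0,0,0,1,0,0,-0.07,0,0,0,1,0,0,-0.07,0,0,0,1])

```text
time: 2.28
tcp_pos: [0.6547, -0.0065, 0.1222]
tcp_rot: [0.001, 0.001, 0.707, -0.707]
wrist_force: [0.5, 0.6, 0.4]
opening: 0.0855
```

>>> play_rows(increments=[0,0,-0.05,0,0,0,1,0,0,-0.08,0,0,0,1,0,0,-0.088,0,0,0,1,0,0,-0.088,0,0,0,1,0,0,-0.088,0,0,0,0.3,0,0,-0.088,0,0,0,-1,0,0,-0.088,0,0,0,-1,0,0,-0.088,0,0,0,-1,0,0,-0.088,0,0,0,-1,0,0,-0.088,0,0,0,-1], grip_force=35)

```text
time: 3.52
tcp_pos: [0.655, -0.0061, 0.0342]
tcp_rot: [0.001, 0.001, 0.707, -0.707]
wrist_force: [-0.6, 0.2, 6.7]
opening: 0.06
```

>>> play_rows(increments=[0,0,0.03,0,0,0,-1,0,0,0.08,0,0,0,-1,0,0,0.13,0,0,0,-1,-0.01,-0.055,0.14,0,0,0,-1,-0.02,-0.11,0.14,0,0,0,-1,-0.03,-0.165,0.14,0,0,0,-1,-0.04,-0.22,0.14,0,0,0,-1,-0.044,-0.266,0.14,0,0,0,-1,-0.044,-0.266,0.14,0,0,0,-1,-0.044,-0.266,0.14,0,0,0,-1,-0.044,-0.266,0.1,0,0,0,-1,-0.044,-0.266,0.06,0,0,0,-1])

```text
time: 5.03
tcp_pos: [0.6109, -0.2698, 0.0922]
tcp_rot: [0.002, -0.0, 0.707, -0.707]
wrist_force: [-0.3, 0.7, -0.8]
opening: 0.0601
```

>>> play_rows(increments=[0,0,-0.03,0,0,0,-1,0,0,-0.05,0,0,0,-1,0,0,-0.06,0,0,0,-1,0,0,-0.06,0,0,0,-1,0,0,-0.06,0,0,0,-1])

```text
time: 5.65
tcp_pos: [0.6108, -0.2716, 0.0335]
tcp_rot: [-0.001, -0.0, -0.707, 0.707]
wrist_force: [-0.6, 2.1, 3.6]
opening: 0.0597
```

>>> play_rows(increments=[0,0,0,0,0,0,1,0,0,0,0,0,0,1,0,0,0,0,0,0,1,0,0,0.04,0,0,0,1,0,0,0.1,0,0,0,1,0,0,0.15,0,0,0,1,-0.02,0.055,0.15,0,0,0,1,-0.04,0.11,0.15,0,0,0,1,-0.06,0.165,0.15,0,0,0,1,-0.08,0.22,0.15,0,0,0,1,-0.1,0.275,0.15,0,0,0,1,-0.12,0.33,0.15,0,0,0,1])

```text
time: 7.15
tcp_pos: [0.4889, 0.0593, 0.1826]
tcp_rot: [0.0, 0.0, 0.707, -0.707]
wrist_force: [1.6, 0.3, -0.7]
opening: 0.0855
```

>>> play_rows(increments=[-0.0285,0.0785,0,0,0,0,1,-0.0285,0.0785,0,0,0,0,1,-0.0285,0.0785,0,0,0,0,1,-0.0285,0.0785,0,0,0,0,1])

```text
time: 7.65
tcp_pos: [0.4616, 0.1349, 0.1823]
tcp_rot: [0.0, -0.001, -0.707, 0.707]
wrist_force: [0.2, -0.7, -0.2]
opening: 0.0853
```

```bash
python3 - <<'E'
from h import *
from workcell import arm
d=arm.get_image("wrist");o=arm.get_obs();print(o["tcp_pos"],o["opening"])
P=cloud(d)
def bb(n,x,y,a,b,r=.05):
    q=P2[(np.hypot(P2[...,0]-x,P2[...,1]-y)<r)&(P2[...,2]>a)&(P2[...,2]<b)]
    print(n,len(q),((q.min(0)+q.max(0))/2).round(4),np.ptp(q,0).round(4)) if len(q) else print(n,0)
P2=P;bb("jar lid wrist",.4615,.1365,.09,.115)
cv2.imwrite("pics/w2.png",d["image"][:,:,::-1])
d2=arm.get_image("top");P2=cloud(d2);bb("ram board top",.61,-.2716,.045,.06)
d2=arm.get_image("scene");P2=cloud(d2);bb("ram board scene",.61,-.2716,.045,.06)
E
```

```text
[0.46168557 0.13463612 0.18223562] 0.0853916352417066
jar lid wrist 4892 [0.4623 0.1405 0.0968] [0.0533 0.0532 0.0134]
ram board top 162 [ 0.6093 -0.2731  0.05  ] [0.0597 0.0605 0.0097]
ram board scene 476 [ 0.6084 -0.2723  0.0493] [0.0621 0.0612 0.0086]
```

View pics/w2.png

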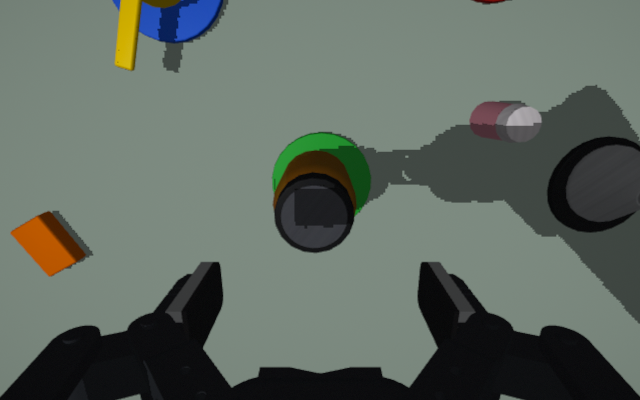

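The jar lid (314,212) sits between the open fingers. Descending to grip.

>>> play_rows(increments=[0,0.001,-0.04,0,0,0,1,0,0.001,-0.08,0,0,0,1,0,0.001,-0.11,0,0,0,1,0,0.001,-0.127,0,0,0,1,0,0.001,-0.127,0,0,0,1,0,0.001,-0.127,0,0,0,0.4,0,0.001,-0.127,0,0,0,-1,0,0.001,-0.127,0,0,0,-1,0,0.001,-0.127,0,0,0,-1,0,0.001,-0.127,0,0,0,-1,0,0.001,-0.127,0,0,0,-1], grip_force=40)

```text
time: 9.18
tcp_pos: [0.462, 0.1375, 0.0565]
tcp_rot: [0.001, 0.001, 0.707, -0.707]
wrist_force: [-1.2, -1.3, 6.3]
opening: 0.0607
```

>>> play_rows(increments=[0,0,0.03,0,0,0,-1,0,0,0.08,0,0,0,-1,0,0,0.12,0,0,0,-1,0.04,-0.028,0.12,0,0,0,-1,0.08,-0.056,0.12,0,0,0,-1,0.12,-0.085,0.12,0,0,0,-1,0.16,-0.115,0.12,0,0,0,-1,0.1935,-0.1405,0.12,0,0,0,-1,0.1935,-0.1405,0.12,0,0,0,-1,0.1935,-0.1405,0.09,0,0,0,-1,0.1935,-0.1405,0.06,0,0,0,-1,0.1935,-0.1405,0.04,0,0,0,-1])

```text
time: 10.68
tcp_pos: [0.6531, -0.0026, 0.0939]
tcp_rot: [-0.0, -0.001, 0.707, -0.707]
wrist_force: [-0.4, 0.1, -2.9]
opening: 0.0607
```

>>> play_rows(increments=[0,0,-0.02,0,0,0,-1,0,0,-0.035,0,0,0,-1,0,0,-0.04,0,0,0,-1,0,0,-0.04,0,0,0,-1,0,0,-0.04,0,0,0,-1])

```text
time: 11.3
tcp_pos: [0.6546, -0.0031, 0.0567]
tcp_rot: [-0.0, 0.0, -0.707, 0.707]
wrist_force: [-5.2, 0.3, 7.4]
opening: 0.0607
```

>>> play_rows(increments=[0,0,0,0,0,0,1,0,0,0,0,0,0,1,0,0,0,0,0,0,1,0,0,0,0,0,0,1,0,0,0.03,0,0,0,1,0,0,0.08,0,0,0,1,0,0,0.13,0,0,0,1,-0.01,-0.055,0.13,0,0,0,1,-0.02,-0.11,0.13,0,0,0,1,-0.03,-0.165,0.12,0,0,0,1,-0.04,-0.22,0.1,0,0,0,1,-0.046,-0.269,0.07,0,0,0,1])

```text
time: 12.8
tcp_pos: [0.6086, -0.2749, 0.1258]
tcp_rot: [-0.001, -0.001, -0.707, 0.708]
wrist_force: [1.2, -0.6, 0.2]
opening: 0.0854
```

>>> play_rows(increments=[0,0,0,0,0,0,1,0,0,-0.04,0,0,0,1,0,0,-0.08,0,0,0,1,0,0,-0.093,0,0,0,1,0,0,-0.093,0,0,0,1,0,0,-0.093,0,0,0,0.3,0,0,-0.093,0,0,0,-1,0,0,-0.093,0,0,0,-1,0,0,-0.093,0,0,0,-1,0,0,-0.093,0,0,0,-1,0,0,-0.093,0,0,0,-1], grip_force=35)

```text
time: 14.18
tcp_pos: [0.61, -0.2726, 0.0344]
tcp_rot: [-0.001, -0.001, -0.707, 0.707]
wrist_force: [-0.5, -0.1, 6.3]
opening: 0.0598
```

```bash
cat >> h.py <<'E'
def bb(d,n,x,y,a,b,r=.05):
    P2=cloud(d);q=P2[(np.hypot(P2[...,0]-x,P2[...,1]-y)<r)&(P2[...,2]>a)&(P2[...,2]<b)]
    print(n,len(q),((q.min(0)+q.max(0))/2).round(4),np.ptp(q,0).round(4)) if len(q) else print(n,0)
def coaster(d,n,x,y,h0):
    P=cloud(d);hsv=cv2.cvtColor(d["image"],cv2.COLOR_RGB2HSV)
    dh=np.abs((hsv[...,0].astype(int)-h0+90)%180-90)
    m=((np.hypot(P[...,0]-x,P[...,1]-y)<.06)&(P[...,2]<.018)&(hsv[...,1]>110)&(dh<20)).astype(np.uint8)
    cs,_=cv2.findContours(m,0,1);c=np.vstack(cs);h=cv2.convexHull(c)[:,0];X=ray(d,h,.008);print(n,circ(X),((X.min(0)+X.max(0))/2)[:2],np.ptp(X,0)[:2])
E
python3 - <<'E'
from h import *
from workcell import arm
for n in("top","scene"):
    d=arm.get_image(n);cv2.imwrite(f"pics/{n}1.png",d["image"][:,:,::-1])
    coaster(d,n+" green",.461,.132,60);bb(d,n+" jar",.655,-.003,.09,.115)
E
```

```text
top green (array([0.4605361 , 0.13143819]), np.float64(0.044405615508788916)) [0.45953668 0.13075362] [0.08695424 0.08791337]
top jar 391 [ 0.6539 -0.0041  0.0987] [0.0532 0.0509 0.0154]
scene green (array([0.46126615, 0.13153208]), np.float64(0.044736585975485056)) [0.46124    0.13109569] [0.08938209 0.08848396]
scene jar 678 [ 0.654  -0.0038  0.0972] [0.054  0.0545 0.0142]
```

View pics/scene1.png

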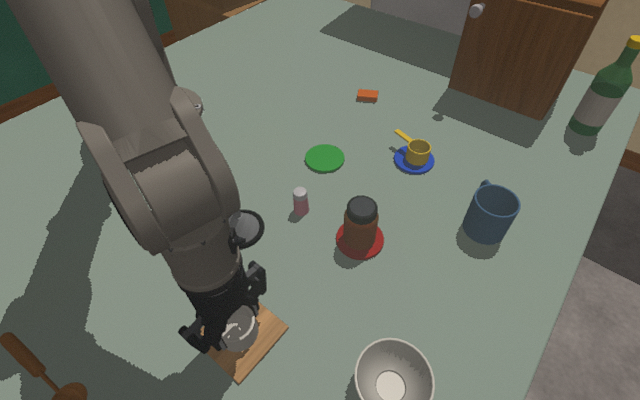

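The jar (361,225) is upright in the middle of red, green is empty, and the ramekin is gripped on the board.

>>> play_rows(increments=[0,0,0.03,0,0,0,-1,0,0,0.08,0,0,0,-1,0,0,0.13,0,0,0,-1,-0.018,0.05,0.14,0,0,0,-1,-0.036,0.1,0.14,0,0,0,-1,-0.055,0.15,0.14,0,0,0,-1,-0.073,0.2,0.14,0,0,0,-1,-0.092,0.25,0.14,0,0,0,-1,-0.11,0.3,0.14,0,0,0,-1,-0.128,0.35,0.14,0,0,0,-1,-0.148,0.4035,0.12,0,0,0,-1,-0.148,0.4035,0.1,0,0,0,-1])

```text
time: 15.78
tcp_pos: [0.4592, 0.1363, 0.1328]
tcp_rot: [0.004, -0.002, 0.708, -0.706]
wrist_force: [-0.0, -0.7, -1.3]
opening: 0.0594
```

>>> play_rows(increments=[0,0,-0.02,0,0,0,-1,0,0,-0.055,0,0,0,-1,0,0,-0.08,0,0,0,-1,0,0,-0.095,0,0,0,-1,0,0,-0.1,0,0,0,-1,0,0,-0.1,0,0,0,-1,0,0,-0.1,0,0,0,-1])

```text
time: 16.65
tcp_pos: [0.4602, 0.1311, 0.0339]
tcp_rot: [0.0, 0.0, -0.707, 0.707]
wrist_force: [-7.9, -1.0, 15.0]
opening: 0.06
```

>>> play_rows(increments=[0,0,0,0,0,0,1,0,0,0,0,0,0,1,0,0,0,0,0,0,1,0,0,0,0,0,0,1,0,0,0.03,0,0,0,1,0,0,0.08,0,0,0,1,0,0,0.13,0,0,0,1,0.045,0.033,0.15,0,0,-8,1,0.09,0.066,0.15,0,0,-15.5,1,0.135,0.1,0.15,0,0,-15.5,1,0.17,0.127,0.15,0,0,-15.5,1,0.17,0.127,0.15,0,0,-15.5,1])

```text
time: 18.15
tcp_pos: [0.6318, 0.2608, 0.1813]
tcp_rot: [-0.095, 0.095, 0.701, -0.7]
wrist_force: [-0.3, -0.7, -0.6]
opening: 0.0854
```

>>> play_rows(increments=[0,0,0,0,0,0,1,0,0,0,0,0,0,1])

```text
time: 18.4
tcp_pos: [0.6299, 0.2571, 0.1824]
tcp_rot: [0.096, -0.095, -0.7, 0.701]
wrist_force: [-0.5, -0.1, 0.1]
opening: 0.0853
```

```bash
python3 - <<'E'
from h import *
from workcell import arm
d=arm.get_image("wrist");o=arm.get_obs();print(o["tcp_pos"],o["tcp_rot"])
cv2.imwrite("pics/w3.png",d["image"][:,:,::-1])
hsv=cv2.cvtColor(d["image"],cv2.COLOR_RGB2HSV);P=cloud(d)
m=(abs(hsv[...,0].astype(int)-25)<8)&(hsv[...,1]>120)&(P[...,2]>.036)&(P[...,2]<.055)&(np.hypot(P[...,0]-.62,P[...,1]-.26)<.1)
q=P[m];r=np.hypot(q[:,0]-.631,q[:,1]-.259);h=q[r>.04];c=q[(q[:,0]>.62)]
v=np.linalg.svd(h[:,:2]-h[:,:2].mean(0))[2][0];print("handle",h.mean(0),np.degrees(np.arctan(v[1]/v[0])),"cup max",q.max(0),"rim fit",circ(c[r[q[:,0]>.62]>.022]))
for n in("top","scene"):
    d=arm.get_image(n);bb(d,n+" ram",.461,.1315,.045,.06)
E
```

```text
[0.6300177  0.25718785 0.18249305] [ 0.0956242  -0.09549946 -0.70036951  0.70086976]
handle [0.57681097 0.27768762 0.04263981] -16.082587472342265 cup max [0.65715878 0.28847929 0.04594869] rim fit (array([0.63194842, 0.26141074]), np.float64(0.0242894737525462))
top ram 150 [0.4592 0.1294 0.0501] [0.0592 0.06   0.009 ]
scene ram 196 [0.4601 0.1304 0.0491] [0.062  0.0618 0.0078]
```

View pics/w3.png

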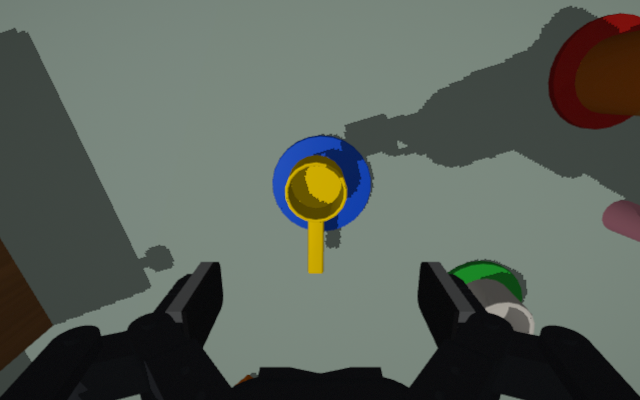

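The handle (316,250) is aligned with the gripper, the cup (316,190) is between the fingers, and the ramekin is in the middle of green.

>>> play_rows(increments=[0.001,0.001,-0.05,0,0,0,1,0.001,0.001,-0.1,0,0,0,1,0.001,0.001,-0.14,0,0,0,1,0.001,0.001,-0.152,0,0,0,1,0.001,0.001,-0.152,0,0,0,1,0.001,0.001,-0.152,0,0,0,0.2,0.001,0.001,-0.152,0,0,0,-0.5,0.001,0.001,-0.152,0,0,0,-1,0.001,0.001,-0.152,0,0,0,-1,0.001,0.001,-0.152,0,0,0,-1,0.001,0.001,-0.152,0,0,0,-1], grip_force=25)

```text
time: 19.92
tcp_pos: [0.6328, 0.2598, 0.0325]
tcp_rot: [-0.094, 0.096, 0.701, -0.7]
wrist_force: [-0.7, -0.6, 5.6]
opening: 0.0518
```

>>> play_rows(increments=[0,0,0.03,0,0,0,-1,0,0,0.08,0,0,0,-1,0,0,0.13,0,0,0,-1,0,0,0.16,0,0,0,-1,-0.002,-0.055,0.16,0,0,0,-1,-0.004,-0.11,0.16,0,0,0,-1,-0.007,-0.165,0.16,0,0,0,-1,-0.009,-0.22,0.16,0,0,0,-1,-0.011,-0.275,0.16,0,0,0,-1,-0.014,-0.33,0.16,0,0,0,-1,-0.016,-0.385,0.16,0,0,0,-1,-0.018,-0.44,0.16,0,0,0,-1])

```text
time: 21.42
tcp_pos: [0.6137, -0.1824, 0.1915]
tcp_rot: [0.095, -0.096, -0.701, 0.701]
wrist_force: [1.3, 0.0, -0.4]
opening: 0.0518
```

>>> play_rows(increments=[-0.002,-0.05,0,0,0,0,-1,-0.004,-0.091,-0.02,0,0,0,-1,-0.004,-0.091,-0.06,0,0,0,-1,-0.004,-0.091,-0.1,0,0,0,-1,-0.004,-0.091,-0.13,0,0,0,-1,-0.004,-0.091,-0.15,0,0,0,-1,-0.004,-0.091,-0.159,0,0,0,-1,-0.004,-0.091,-0.159,0,0,0,-1,-0.004,-0.091,-0.159,0,0,0,-1])

```text
time: 22.55
tcp_pos: [0.6104, -0.272, 0.0323]
tcp_rot: [0.095, -0.096, -0.701, 0.701]
wrist_force: [-0.5, 0.1, 0.5]
opening: 0.0521
```

>>> play_rows(increments=[0,0,0,0,0,0,1,0,0,0,0,0,0,1,0,0,0,0,0,0,1,0,0,0,0,0,0,1,0,0,0.03,0,0,0,1,0,0,0.08,0,0,0,1,0,0,0.13,0,0,0,1,-0.037,0.035,0.15,0,0,0,1,-0.075,0.07,0.15,0,0,0,1,-0.112,0.105,0.15,0,0,0,1,-0.1495,0.1415,0.15,0,0,0,1,-0.1495,0.1415,0.15,0,0,0,1])

```text
time: 24.05
tcp_pos: [0.4572, -0.1277, 0.1812]
tcp_rot: [-0.095, 0.093, 0.701, -0.701]
wrist_force: [0.1, -0.3, 0.3]
opening: 0.0853
```

>>> play_rows(increments=[0,0,0,0,0,0,1,0,0,0,0,0,0,1])

```text
time: 24.3
tcp_pos: [0.4611, -0.1311, 0.1815]
tcp_rot: [0.095, -0.096, -0.701, 0.701]
wrist_force: [-0.5, 0.5, -0.9]
opening: 0.0851
```

```bash
python3 - <<'E'
from h import *
from workcell import arm
d=arm.get_image("wrist");o=arm.get_obs();print(o["tcp_pos"],o["tcp_rot"])
cv2.imwrite("pics/w4.png",d["image"][:,:,::-1])
bb(d,"spout",.4605,-.13,.085,.11)
for n in("top","scene"):
    d=arm.get_image(n);coaster(d,n+" blue",.627,.252,120);bb(d,n+" scoop",.61,-.2716,.02,.035)
E
```

```text
[ 0.4609855  -0.1310302   0.18134316] [ 0.09552752 -0.09592591 -0.70058163  0.70061266]
spout 515 [ 0.4611 -0.1278  0.0926] [0.0154 0.0153 0.0152]
top blue (array([0.625165 , 0.2542387]), np.float64(0.04536922665230055)) [0.62509527 0.25447524] [0.08685337 0.09090556]
top scoop 39 [ 0.6198 -0.2717  0.0276] [0.0244 0.0498 0.0148]
scene blue (array([0.62677945, 0.25324175]), np.float64(0.04655469681689351)) [0.62639365 0.25275372] [0.09013583 0.09555837]
scene scoop 267 [ 0.6085 -0.2728  0.0275] [0.0494 0.0489 0.0149]
```

View pics/w4.png

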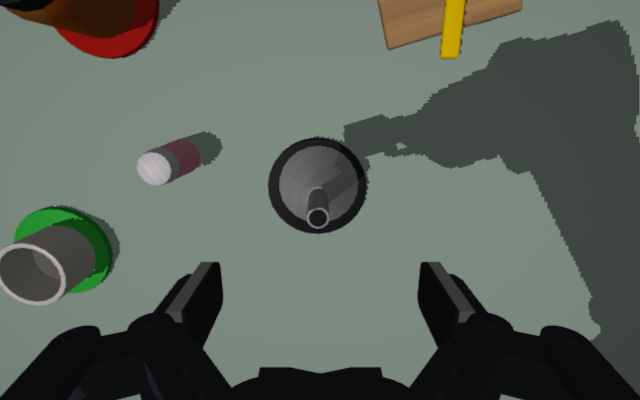

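The spout (318,217) sits centred between the fingers and the salt (170,163) is clear.

>>> play_rows(increments=[0,0,-0.05,0,0,0,1,0,0,-0.09,0,0,0,0.5,0,0,-0.107,0,0,0,0,0,0,-0.107,0,0,0,-0.3,0,0,-0.107,0,0,0,-0.5,0,0,-0.107,0,0,0,-0.6,0,0,-0.107,0,0,0,-1,0,0,-0.107,0,0,0,-1,0,0,-0.107,0,0,0,-1,0,0,-0.107,0,0,0,-1,0,0,-0.107,0,0,0,-1,0,0,-0.107,0,0,0,-1], grip_force=40)

```text
time: 25.95
tcp_pos: [0.461, -0.1303, 0.0752]
tcp_rot: [0.095, -0.096, -0.701, 0.701]
wrist_force: [-0.1, 0.6, 6.7]
opening: 0.0144
```

>>> play_rows(increments=[0,0,0.03,0,0,0,-1,0,0,0.08,0,0,0,-1,0,0,0.13,0,0,0,-1,0.02,0.046,0.13,0,0,0,-1,0.04,0.092,0.13,0,0,0,-1,0.06,0.138,0.13,0,0,0,-1,0.08,0.184,0.13,0,0,0,-1,0.1,0.23,0.13,0,0,0,-1,0.12,0.276,0.13,0,0,0,-1,0.14,0.322,0.13,0,0,0,-1,0.1655,0.3825,0.12,0,0,0,-1,0.1655,0.3825,0.1,0,0,0,-1])

```text
time: 27.45
tcp_pos: [0.6256, 0.2591, 0.1744]
tcp_rot: [-0.093, 0.093, 0.703, -0.699]
wrist_force: [-0.1, 0.2, -0.6]
opening: 0.0148
```

>>> play_rows(increments=[0,0,-0.02,0,0,0,-1,0,0,-0.055,0,0,0,-1,0,0,-0.08,0,0,0,-1,0,0,-0.095,0,0,0,-1,0,0,-0.1,0,0,0,-1,0,0,-0.1,0,0,0,-1,0,0,-0.1,0,0,0,-1])

```text
time: 28.32
tcp_pos: [0.626, 0.2512, 0.0753]
tcp_rot: [0.095, -0.096, -0.7, 0.701]
wrist_force: [-3.3, -3.4, 5.7]
opening: 0.0147
```

```bash
python3 - <<'E'
from h import *
from workcell import arm
d=arm.get_image("scene");cv2.imwrite("pics/s4.png",d["image"][:,:,::-1])
for n in("top","scene"):
    d=arm.get_image(n);P=cloud(d);hsv=cv2.cvtColor(d["image"],cv2.COLOR_RGB2HSV)
    m=((np.hypot(P[...,0]-.4575,P[...,1]+.13)<.06)&(hsv[...,2]<45)&(P[...,2]<.02)).astype(np.uint8)
    cs,_=cv2.findContours(m,0,1);X=ray(d,cv2.convexHull(np.vstack(cs))[:,0],.008);print(n,"black",circ(X),((X.min(0)+X.max(0))/2)[:2],np.ptp(X,0)[:2])
E
```

```text
top black (array([ 0.45732527, -0.12925474]), np.float64(0.04293326534944253)) [ 0.45802487 -0.12910853] [0.08142406 0.08420044]
scene black (array([ 0.45842191, -0.12971938]), np.float64(0.04519132516361719)) [ 0.45837016 -0.12962151] [0.09130138 0.0892509 ]
```

View pics/s4.png

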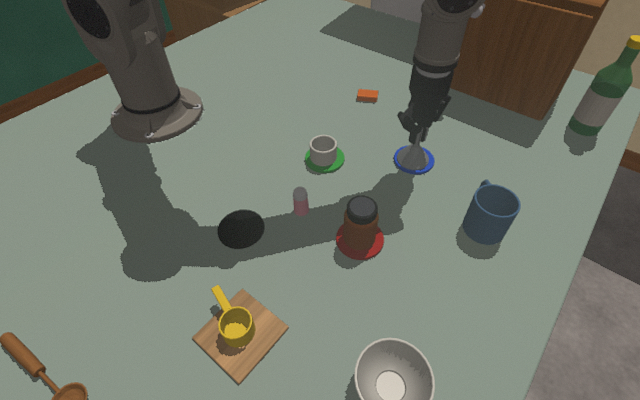

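The funnel is upright on blue (414,155), black (241,229) is free, and the scoop waits on the board (236,325).

>>> play_rows(increments=[0,0,0,0,0,0,1,0,0,0,0,0,0,1,0,0,0,0,0,0,1,0,0,0,0,0,0,1,0,0,0,0,0,0,1,0,0,0.03,0,0,0,1,0,0,0.08,0,0,0,1,0,0,0.12,0,0,0,1,-0.002,-0.055,0.12,0,0,0,1,-0.004,-0.11,0.12,0,0,0,1,-0.005,-0.165,0.12,0,0,0,1,-0.007,-0.22,0.12,0,0,0,1])

```text
time: 29.98
tcp_pos: [0.6185, 0.0306, 0.1945]
tcp_rot: [-0.095, 0.095, 0.701, -0.701]
wrist_force: [0.1, 0.4, 0.6]
opening: 0.0854
```

>>> play_rows(increments=[-0.002,-0.055,0,0,0,0,1,-0.003,-0.11,0,0,0,0,1,-0.005,-0.165,0,0,0,0,1,-0.007,-0.22,0,0,0,0,1,-0.008,-0.275,0,0,0,0,1,-0.009,-0.304,0,0,0,0,1,-0.009,-0.304,0,0,0,0,1,-0.009,-0.304,-0.05,0,0,0,1,-0.009,-0.304,-0.1,0,0,0,1,-0.009,-0.304,-0.14,0,0,0,1,-0.009,-0.304,-0.163,0,0,0,1,-0.009,-0.304,-0.163,0,0,0,1])

```text
time: 31.48
tcp_pos: [0.609, -0.2702, 0.03]
tcp_rot: [-0.096, 0.094, 0.701, -0.7]
wrist_force: [0.8, 0.4, 0.2]
opening: 0.0855
```

>>> play_rows(increments=[0,0,0,0,0,0,0.2,0,0,0,0,0,0,-0.5,0,0,0,0,0,0,-1,0,0,0,0,0,0,-1,0,0,0,0,0,0,-1,0,0,0,0,0,0,-1], grip_force=25)

```text
time: 32.22
tcp_pos: [0.611, -0.2721, 0.0336]
tcp_rot: [0.094, -0.096, -0.7, 0.701]
wrist_force: [-0.4, 1.0, 7.2]
opening: 0.0517
```

>>> play_rows(increments=[0,0,0.03,0,0,0,-1,0,0,0.08,0,0,0,-1,0,0,0.1,0,0,0,-1,-0.038,0.036,0.1,0,0,0,-1,-0.076,0.072,0.1,0,0,0,-1,-0.114,0.108,0.1,0,0,0,-1,-0.1515,0.1425,0.1,0,0,0,-1,-0.1515,0.1425,0.08,0,0,0,-1,-0.1515,0.1425,0.05,0,0,0,-1,-0.1515,0.1425,0.02,0,0,0,-1,-0.1515,0.1425,0.005,0,0,0,-1,-0.1515,0.1425,0,0,0,0,-1])

```text
time: 33.72
tcp_pos: [0.4578, -0.1292, 0.032]
tcp_rot: [0.096, -0.095, -0.7, 0.701]
wrist_force: [-9.0, 0.7, 29.5]
opening: 0.0519
```

>>> play_rows(increments=[0,0,0,0,0,0,-1,0,0,0,0,0,0,-1,0,0,0,0,0,0,1,0,0,0,0,0,0,1,0,0,0,0,0,0,1,0,0,0,0,0,0,1,0,0,0.03,0,0,0,1,0,0,0.08,0,0,0,1,0,0,0.13,0,0,0,1,0,0,0.16,0,0,0,1])

```text
time: 34.98
tcp_pos: [0.4588, -0.1293, 0.1938]
tcp_rot: [0.094, -0.096, -0.701, 0.701]
wrist_force: [0.8, 0.9, -0.9]
opening: 0.085
```

>>> play_rows(increments=[0,-0.06,0.01,0,0,0,1,0,-0.12,0.02,0,0,0,1,0,-0.18,0.03,0,0,0,1,0,-0.24,0.03,0,0,0,1,0,-0.3,0.03,0,0,0,1,0,-0.3,0.03,0,0,0,1,0,-0.3,0.03,0,0,0,1])

```text
time: 35.85
tcp_pos: [0.4581, -0.4284, 0.2207]
tcp_rot: [-0.096, 0.095, 0.701, -0.7]
wrist_force: [0.2, 0.3, 0.2]
opening: 0.0853
```

```bash
python3 - <<'E'
from h import *
from workcell import arm
for n in("top","scene"):
    d=arm.get_image(n);cv2.imwrite(f"pics/{n}5.png",d["image"][:,:,::-1])
    bb(d,n+" jar",.655,-.003,.09,.115);bb(d,n+" funnel",.626,.2525,.08,.115);bb(d,n+" ram",.461,.1315,.045,.06);bb(d,n+" scoop",.458,-.13,.02,.035);bb(d,n+" salt",.518,-.017,.05,.08);bb(d,n+" board",.61,-.2716,.02,.2)
E
```

```text
top jar 393 [ 0.6539 -0.0042  0.0979] [0.0533 0.0507 0.0152]
top funnel 49 [0.624  0.2495 0.091 ] [0.0128 0.0153 0.0214]
top ram 151 [0.4592 0.1295 0.0496] [0.0593 0.0602 0.009 ]
top scoop 29 [ 0.4555 -0.1288  0.0273] [0.0432 0.048  0.0138]
top salt 99 [ 0.5176 -0.0166  0.0561] [0.0247 0.0272 0.0114]
top board 0
scene jar 685 [ 0.6535 -0.0047  0.097 ] [0.0538 0.0532 0.0139]
scene funnel 79 [0.625  0.2499 0.09  ] [0.0154 0.0166 0.0199]
scene ram 205 [0.4588 0.1302 0.0489] [0.0623 0.0618 0.0077]
scene scoop 245 [ 0.4547 -0.1294  0.0275] [0.0515 0.0504 0.015 ]
scene salt 148 [ 0.5178 -0.0156  0.0558] [0.0272 0.0269 0.0113]
scene board 0
```

View pics/scene5.png

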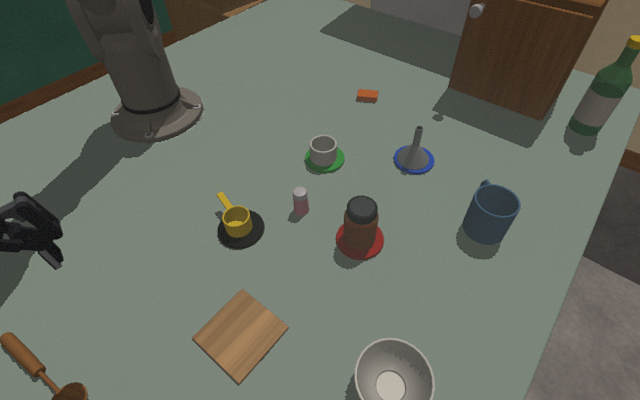

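View pics/top5.png

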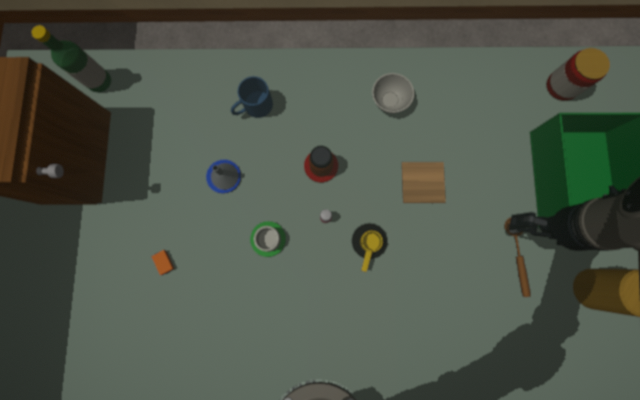

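```bash
python3 -c "
from workcell import arm
print(arm.job_done())"
```

```text
the job is handed in; nothing more can be done
None
```

I made both swaps by way of the board, and the job was handed in at about 36 s. The jar is on red, the funnel on blue, the ramekin on green and the scoop on black.

- **Placing:** the last top and scene views show all four upright, each within about 4 mm of its coaster's centre. The scoop (about 3 mm) and the funnel (about 3–4 mm) are the furthest off.
- **Rest of the scene:** the board is empty, and the salt shaker reads within 2 mm of where it started. The gripper was clear of everything when I handed in.
- **Camera disagreement:** the wrist camera read about 3 mm further towards +y than the other two. I relied on the top and scene views for the placements.
- **Force:** the highest wrist force I read was about 31 N, when setting the scoop down.

No check failed.

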